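Clip a tone-arm bracket into the gluing jig

ROBOT

A 6-joint arm with a two-finger parallel gripper is mounted at the origin on the work surface. World frame = base frame: x ahead of the robot, y to its left, z up, the work surface at z = 0. Lengths are in m, angles in rad, forces in N, time in s.
With the tool pointing down it reaches from about 0.3 to 0.775 m from the base axis. Payload 14.6 kg.
Tool frame: the origin (TCP) lies midway between the tips of the shut fingers; the grasp point (between the pads) lies 19 mm behind it (ctrl.grip_depth is the distance from the TCP to the grasp point, in m); z points along the fingers, x is the direction in which the jaws open and shut, and the axes are right-handed (so a half turn about z gives the same grasp; the last joint's range is limited). The gripper opens to 94 mm and grips with 3 to 60 N. Pads are 16 mm wide; open, the fingers measure 119 mm over their backs; the gripper's body (75 mm by 177 mm) begins 78 mm behind the grasp point.
Start: joints at [-1.374, 0.3, 1.521, -0, 1.321, -0.067], TCP at [0.143, -0.531, 0.205] pointing down, gripper open.
Joint ranges: [-3.03, 3.03], [-0.79, 2.21], [0.23, 2.52], [-1.04, 4.18], [0, 3.07], [-2.55, 2.55]. Speed limits (rad/s): [2.22, 2.22, 2.57, 3.14, 3.14, 3.14].

INTERFACE

Orientations are given as [roll, pitch, yaw] about the fixed x, y, z axes, in that order (R = Rz(yaw) Ry(pitch) Rx(roll)).
In Python, from station import ctrl gives the robot as it stands.
- The arm moves only by the tool play_rows, never from a script. Its argument "steps" is a list that holds one entry, the list of rows, each a list of 7 numbers: the shift along the tool's x, y, z in cm, then the turn, a rotation vector about the tool's x, y, z in rad, then the opening, from 0 (shut) to 1 (fully open). In form: [[[x, y, z, ax, ay, az, hand], ...]]. A call has 1 to 20 rows; each row is the pose to reach, as a shift and turn from the pose measured when the call began, along the tool's axes at that moment; what a row does not reach only later rows make up. A row lasts 1/12 s, in which the tool goes at most 41.7 mm and 7.16 degrees, less where a joint would pass 70% of its speed; a pose out of reach is approached as far as the arm can. A call with a gripper value outside its range is refused whole. The fingers move at their own pace and stop on an object; "force" is the grip in N (left out, the last holds). Time passes only in rows, so rows that repeat a pose let the fingers close. It gives the time, the measured TCP pose, the force and the opening at its end, in the units of the state.
- ctrl.get_obs(): the state, without advancing time (a new reading comes with each control period).
- ctrl.camera(name): name is "scene" or "top" or "wrist"; returns a dict with "frame" (400x640x3 uint8, blue, green, red), "fovy" (degrees; the focal length in pixels is half the picture's height over the tangent of half this angle, whatever the lens; pixels are square), "cx", "cy" (the principal point, pixels), "D" ([k1, k2, p1, p2, k3] as OpenCV has them; the pictures are not rectified), "world_to_cam" (4x4, takes a point from world to camera coordinates). Camera axes: x right, y up, looking along -z (the intrinsics and any distortion apply to the point x, -y, -z); pixel columns grow to the right and rows downward; lengths in m; the calibration is good to about 2 mm. A picture is of the moment at which its call begins. There is no depth.
- ctrl.hand_in(): hands the job in, once; it reports no verdict.
The state is a dict: "time_s": time; "qpos": joint angles; "joint_vel": joint speeds; "tau": joint torques, N m; "ee_pos": TCP position; "eef_rot": TCP orientation; "force": force on the tool from outside, world axes, zero at the start; "moment": the same for the moment, N m; "grip_width": finger opening in m.
Only numpy, scipy, OpenCV 4.12 (cv2) and the standard library are available. Lean on these libraries where they do the work, as an engineer would, in place of code of your own. Each camera call takes 0.05 s, during which the arm holds its last target. There are 200 camera calls.

TASK

Set the walnut tone-arm bracket into the bay of the gluing jig, foot flat between the two guide strips and its upright flange against the steel fence, and let go of it. Then take the spring clamp off the wooden rail and clip it squarely down over fence and flange together, near the middle of the flange, its pads fully below the fence's top edge, so that it holds the two together when you let go. Leave the other things in the tray where they are.

Things in the scene. Friction and masses are not known exactly. Their poses are not given: they have to be found in the camera images.
- jig: Gluing jig, fixed: plywood base 150 x 130 x 10 mm; near its +x end an upright steel fence 6 mm thick, 120 mm wide (y), 62 mm tall above the base, front face at x = +50 mm, back at +56 mm. Two guide strips (8 mm tall, 80 mm long along x, 68 mm apart inside) make a bay in front of it. Origin: centre of the underside; x points from the open end to the fence, z up.
- jig_seat (a point): Where the middle of the bracket's pillar (point bracket_pillar) must be when the bracket is home: foot flat on the base between the guides, flange against the front of the fence. Axes as the jig's.
- jig_edge (a point): Top edge of the fence at the jig's mid-plane: the point half-way through the 18 mm of fence plus flange once the bracket is home, level with the fence's top. Axes as the jig's: x across the edge, y along it. The flange then stands 4 mm higher than the fence.
- bracket_pillar (a point): Walnut bracket, loose, 0.12 to 0.25 kg: foot 100 (x) x 60 x 14 mm, upright flange 12 mm thick, 60 wide, 66 tall on the foot's +x end, square pillar 34 x 34 mm from 14 to 64 mm above the underside (grasp across y; 42 mm free between pillar and flange). Point: middle of the pillar, 39 mm above the underside, 71 mm behind the flange's outer face. x points to the flange, z up.
- bracket_flange (a point): Centre of the bracket flange's flat outer (+x) face, the face that must bear on the front of the fence; 40 mm above the bracket's underside. Axes as bracket_pillar.
- clamp_hinge (a point): Brass spring clamp like a big clothes peg, 24 mm wide (y), 0.18 kg, found clipped over the wooden rail, handles up. Point: its hinge pin, axis y; z runs up between the handles, x across from jaw to jaw. Jaws reach 66 mm below the hinge; an edge may enter to 6 mm below it. Axes are those of the +x lever, which tilts 0.17 rad when the handles are squeezed to the stop.
- clamp_grip (a point): Between that clamp's handles, 42 mm above the hinge, where to squeeze them across x. Handles run 6 to 66 mm above the hinge; outside width on 18 mm of wood about 34 mm low down, 54 mm at the top. Squeezed to the stop (7 to 14 N) they stand parallel, 32 mm over all, jaws open. Held so, the clamp can be carried; letting go shuts the jaws with about 7 N.
- clamp_mouth (a point): Point of the clamp half-way between its two flat rubber pads as they grip 18 mm, 55 mm below the hinge. Pads 20 mm tall, 24 mm wide; 36 mm apart when squeezed open; each jaw then reaches 33 mm to its side of the middle. Axes as clamp_hinge.
- clamp_jaw (a joint): Angle of the clamp's jaws: 0 with the pads flat on an 18 mm thickness, -0.12 with empty jaws sprung shut (about 11 mm left between the pads), +0.34 squeezed fully open.
- rail_top (a point): Middle of the top edge of the wooden parking rail: a fixed upright batten 18 mm thick (x), 140 mm long (y), 75 mm tall with a 100 x 160 x 12 mm foot. The clamp's pads sit on it, centred 28 mm below its top, up to 45 mm from its middle. z up.
- tray: Fixed sheet-steel tray 560 x 940 mm with 20 mm rims in which everything stands; its floor is 3 mm above the bench, z = 0.003. Origin: centre of the underside.
- knob: Bystander: ivory celluloid knob, 48 mm across, 32 mm tall. Leave it where it is. Origin: underside, centre.
- brake: Bystander: rusty iron turntable brake, a flat L-shaped lever about 110 mm long, 14 mm tall. Leave it where it is. Origin: underside, centre.
- weight: Bystander: dark blue glass record weight, 72 mm across, 38 mm tall with a narrow neck. Leave it where it is. Origin: underside, centre.
- hammer: Bystander: hammer lying flat. Leave it where it is. Origin: underside of its shaft.
- tin: Bystander: round closed tin, 64 mm across, 60 mm tall. Leave it where it is. Origin: underside, centre.
- driver: Bystander: screwdriver lying flat. Leave it where it is. Origin: underside of its shaft.
- soundbox: Bystander: bare steel soundbox ring, 70 mm across, 16 mm tall. Leave it where it is. Origin: underside, centre.
Not all that is in view belongs to the job. What is shaped like the jig but green or orange is not meant. Leave any turquoise look-alike of the part that bears clamp_hinge alone.

How it is judged:
On the way, in this order (a step that is already met when the one before it is completed fails the run):
1. the bracket stands in the jig's bay, foot flat, flange at the fence, and is let go (distance between bracket_pillar and jig_seat below 0.01 m and z of bracket_pillar in the frame of jig_seat below 0.004 m and angle between the x axis of bracket_pillar and the x axis of jig, either way round below 0.12 rad and angle between bracket_pillar's own z axis and vertical below 0.06 rad and x of bracket_flange in the frame of jig between 0.046 and 0.056 m and contact force between the fingers and bracket below 0.1 N), for 0.2 s.
2. the clamp grips fence and flange together (distance between bracket_pillar and jig_seat below 0.01 m and z of bracket_pillar in the frame of jig_seat below 0.004 m and angle between the x axis of bracket_pillar and the x axis of jig, either way round below 0.12 rad and angle between bracket_pillar's own z axis and vertical below 0.06 rad and x of bracket_flange in the frame of jig between 0.046 and 0.056 m and x of clamp_mouth in the frame of jig_edge between -0.01 and 0.01 m and y of clamp_mouth in the frame of jig_edge between -0.025 and 0.025 m and z of clamp_mouth in the frame of jig_edge between -0.045 and -0.008 m and value of joint clamp_jaw between -0.05 and 0.06 rad and contact force between clamp and jig above 2 N and contact force between clamp and bracket above 2 N and angle between the x axis of clamp_hinge and the x axis of jig, either way round below 0.25 rad and angle between clamp_hinge's own z axis and vertical below 0.25 rad), for 0.2 s.
At the end, for the whole second after the job is handed in: Bracket in the bay within 10 mm, square to 0.12 rad, flange within 4 mm of the fence; clamp upright and square to 0.25 rad, pads pressing fence and flange (over 2 N each), within 10 mm across and 25 mm along of the edge middle, pad centres 8 to 45 mm below its top; all at rest (all of step 2 and linear speed of each of clamp, bracket below 0.02 m/s); the robot touches nothing.
It fails at once if one of the other things in the tray is pushed more than 30 mm (distance of any of knob, brake, weight, hammer, tin, driver, soundbox from where it was at the start of the episode above 0.03 m).
It also fails if it takes over 64 s, if anything falls off the work surface, if the arm or the gripper's body presses on something with over 40 N, if the wrist force passes 120 N, or if a joint passes its speed limit or range.

## Working session

There is one attempt and no reset: what is moved stays moved. The work goes in short steps, Python scripts to look and compute and a tool call to move; the robot and the scene stay as the last step left them, time stands still between calls to the robot, and variables do not carry over. Pictures are saved under pics/ and viewed, about 8 in all and at most 12, crops included, and the job is handed in when it is done.

Besides the shell and the picture viewer there is one more tool, called by a JSON object that holds its "api" and its "payload", one argument or row to a line. play_rows: Moves the arm, as the interface text tells. Its arguments: {"type":"object","properties":{"steps":{"type":"array"},"force":{"type":"number"}},"required":["steps"]}

```bash
ls; mkdir -p pics
cat > h.py <<'E'
import numpy as np, cv2
from station import ctrl
def K(c):
    f=200/np.tan(np.radians(c["fovy"])/2)
    return np.array([[f,0,c["cx"]],[0,f,c["cy"]],[0,0,1.]])
def ray(c,uv):
    p=cv2.undistortPoints(np.array(uv,float).reshape(-1,1,2),K(c),np.array(c["D"],float)).reshape(-1,2)
    W=np.array(c["world_to_cam"]);R=W[:3,:3];o=-R.T@W[:3,3]
    d=np.c_[p[:,0],-p[:,1],-np.ones(len(p))]@R
    return o,d
def onz(c,uv,z):
    o,d=ray(c,uv);return o+d*((z-o[2])/d[:,2])[:,None]
def proj(c,P):
    W=np.array(c["world_to_cam"]);q=np.array(P,float).reshape(-1,3)@W[:3,:3].T+W[:3,3]
    q=q*[1,-1,-1]
    return cv2.projectPoints(q,np.zeros(3),np.zeros(3),K(c),np.array(c["D"],float))[0].reshape(-1,2)
def save(n):
    import pickle
    c=ctrl.camera(n);return c
E
python3 - <<'E'
from h import *
import pickle
o=ctrl.get_obs();print({k:np.round(v,3) for k,v in o.items()},ctrl.grip_depth)
for n in("scene","top"):
    c=ctrl.camera(n);cv2.imwrite(f"pics/{n}0.png",c["frame"]);pickle.dump(c,open(n+"0.pkl","wb"))
    W=np.array(c["world_to_cam"]);print(n,c["fovy"],c["D"],-W[:3,:3].T@W[:3,3])
E
```

```text
pics
{'time_s': np.float64(0.0), 'qpos': array([-1.374,  0.3  ,  1.522,  0.   ,  1.321, -0.067]), 'joint_vel': array([-0.   , -0.   , -0.001, -0.   , -0.   ,  0.001]), 'tau': array([-1.0000e-03, -5.3182e+01, -3.5274e+01,  7.1000e-02,  2.4000e-02,
       -0.0000e+00]), 'ee_pos': array([ 0.143, -0.531,  0.205]), 'eef_rot': array([-3.141e+00,  1.000e-03, -1.307e+00]), 'force': array([ 0.45 , -0.148,  0.311]), 'moment': array([-0.015, -0.05 ,  0.058]), 'grip_width': np.float64(0.094)} 0.0188
scene 44.50300800818061 [-0.10897087  0.          0.          0.          0.        ] [1.27886074 0.97926793 1.20428229]
top 47.35819949750705 [-0.055972  0.        0.        0.        0.      ] [ 0.35406962 -0.1478351   1.43373452]
```

View pics/top0.png

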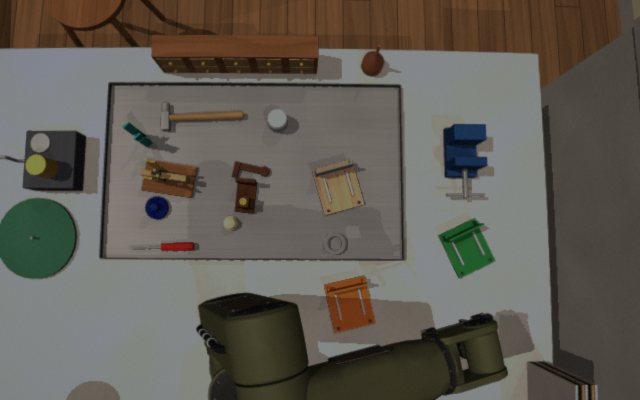

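View pics/scene0.png

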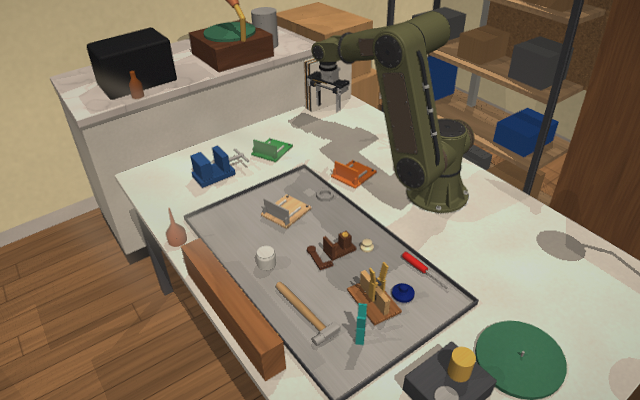

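The top view shows the jig at about (340,190), the bracket at (246,196), the rail with the clamp at (170,178) and the turquoise look-alike at (137,134). The scene view agrees. Next I'll enlarge both.

Run:
```python
from h import *
import pickle
t=pickle.load(open("top0.pkl","rb"));s=pickle.load(open("scene0.pkl","rb"))
T=t["frame"];S=s["frame"];r=lambda a,k:cv2.resize(a,None,fx=k,fy=k,interpolation=cv2.INTER_CUBIC)
g=lambda a:(255*(a/255.)**.6).astype('uint8')
M=np.zeros((600,800,3),'uint8')
a=r(T[150:220,135:205],4.2);M[:294,:294]=a      # rail
a=r(T[155:220,225:275],4.2);M[:273,300:510]=a    # bracket
a=r(T[152:222,308:372],4.2);M[:294,515:784]=a   # jig
a=r(S[255:330,340:405],4);M[300:600,:260]=a    # clamp
a=r(S[225:275,300:365],4);M[300:500,265:525]=a
a=r(S[185:235,255:320],4);M[300:500,530:790]=a
cv2.imwrite("pics/m0.png",g(M))
for uv in[(170,178),(246,196),(340,190),(230,223),(157,208),(335,243),(250,169),(137,134)]:print(uv,onz(t,[uv],.01).round(3))
```

```text
(170, 178) [[0.57  0.262 0.01 ]]
(246, 196) [[0.514 0.021 0.01 ]]
(340, 190) [[ 0.536 -0.274  0.01 ]]
(230, 223) [[0.429 0.069 0.01 ]]
(157, 208) [[0.474 0.299 0.01 ]]
(335, 243) [[ 0.369 -0.259  0.01 ]]
(250, 169) [[0.6  0.01 0.01]]
(137, 134) [[0.711 0.373 0.01 ]]
```

View pics/m0.png

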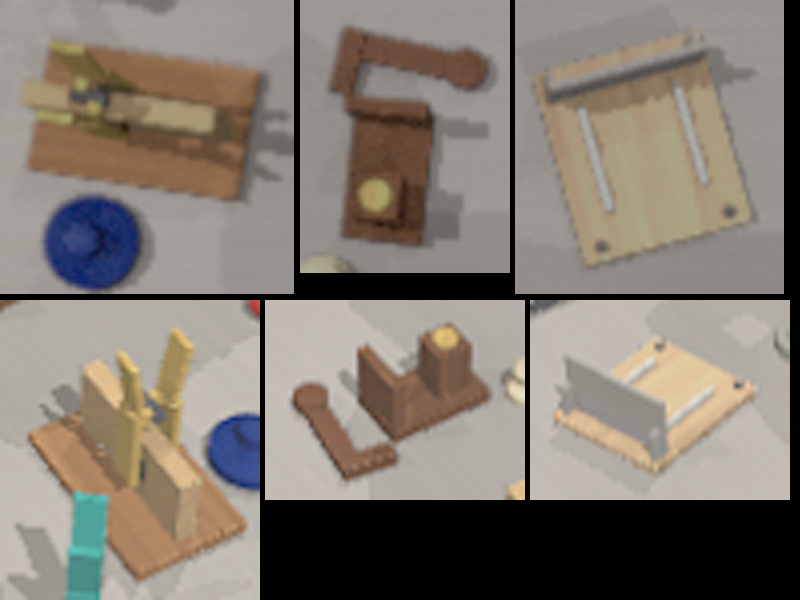

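Rail, clamp, bracket and jig all show clearly. Both the bracket's flange and the fence face +x, and the rail runs roughly along y. I'll move the wrist camera over the bracket for a finer measurement.

{"api": "play_rows", "payload": {
  "steps": [
    [[-44.5, -46, -10, 0, 0, 0.27, 1], [-44.5, -46, -10, 0, 0, 0.27, 1], [-44.5, -46, -10, 0, 0, 0.27, 1], [-44.5, -46, -10, 0, 0, 0.27, 1], [-44.5, -46, -10, 0, 0, 0.27, 1], [-44.5, -46, -10, 0, 0, 0.27, 1], [-44.5, -46, -10, 0, 0, 0.27, 1], [-44.5, -46, -10, 0, 0, 0.27, 1], [-44.5, -46, -10, 0, 0, 0.27, 1], [-44.5, -46, -10, 0, 0, 0.27, 1], [-44.5, -46, -10, 0, 0, 0.27, 1], [-44.5, -46, -10, 0, 0, 0.27, 1], [-44.5, -46, -10, 0, 0, 0.27, 1], [-44.5, -46, -10, 0, 0, 0.27, 1], [-44.5, -46, -10, 0, 0, 0.27, 1], [-44.5, -46, -10, 0, 0, 0.27, 1], [-44.5, -46, -10, 0, 0, 0.27, 1], [-44.5, -46, -10, 0, 0, 0.27, 1], [-44.5, -46, -10, 0, 0, 0.27, 1], [-44.5, -46, -10, 0, 0, 0.27, 1]]
  ],
  "force": 30
}}

```text
time_s: 1.77
ee_pos: [0.471, 0.0178, 0.3053]
eef_rot: [3.141, 0.001, -1.578]
force: [-0.2, -0.3, 0.2]
grip_width: 0.0939
```

Run:
```python
from h import *
import pickle
c=ctrl.camera("wrist");pickle.dump(c,open("w1.pkl","wb"));cv2.imwrite("pics/w1.png",c["frame"])
W=np.array(c["world_to_cam"]);print(c["fovy"],c["D"],-W[:3,:3].T@W[:3,3],W[2,:3]);o=ctrl.get_obs();print(o["ee_pos"],o["eef_rot"])
```

```text
59.045259031561166 [-0.05442548  0.          0.          0.          0.        ] [0.54359634 0.01727348 0.48575886] [ 0.24846991 -0.00299018  0.968635  ]
[0.47103129 0.01771779 0.30538539] [ 3.14127768e+00  9.37202733e-04 -1.57852472e+00]
```

View pics/w1.png

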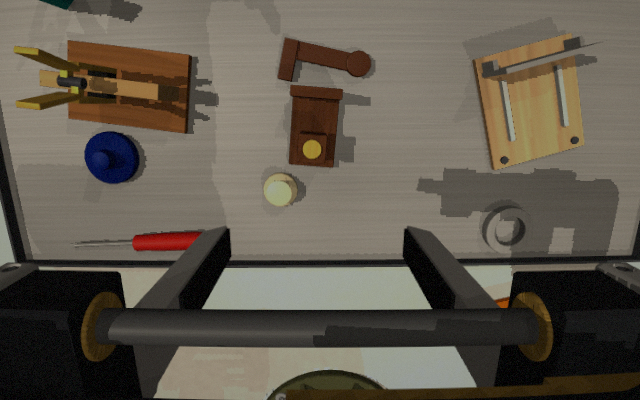

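The wrist view shows the clamp and rail (130,85), the bracket (315,128) and the jig (530,100) all at once. I'll enlarge it to read corners, and compute mask contours.

Run:
```python
from h import *
import pickle
c=pickle.load(open("w1.pkl","rb"));F=c["frame"]
g=lambda a:(255*(a/255.)**.6).astype('uint8')
def crop(x0,x1,y0,y1,k):
    a=g(cv2.resize(F[y0:y1,x0:x1],None,fx=k,fy=k,interpolation=cv2.INTER_CUBIC))
    for x in range(-(-x0//10)*10,x1,10):
        cv2.line(a,(int((x+.5-x0)*k),0),(int((x+.5-x0)*k),5),(255,255,0),1);cv2.putText(a,str(x),(int((x-x0)*k)-8,15),0,.3,(255,255,0))
    for y in range(-(-y0//10)*10,y1,10):
        cv2.line(a,(0,int((y+.5-y0)*k)),(5,int((y+.5-y0)*k)),(255,255,0),1);cv2.putText(a,str(y),(7,int((y-y0)*k)+6),0,.3,(255,255,0))
    return a
M=np.zeros((600,800,3),'uint8')
for a,x,y in[(crop(275,355,75,175,3.4),0,0),(crop(468,598,30,175,4),280,0),(crop(5,105,35,125,2.7),0,345)]:M[y:y+a.shape[0],x:x+a.shape[1]]=a[:600-y]
cv2.imwrite("pics/m1.png",M)
hsv=cv2.cvtColor(F,cv2.COLOR_BGR2HSV)
for n,(x0,x1,y0,y1),lo,hi in[("jig",(468,598,30,175),(8,60,110),(30,255,255)),("brk",(280,350,84,172),(0,90,20),(18,255,140)),("rail",(60,200,35,140),(0,90,30),(18,255,150))]:
    m=cv2.inRange(hsv[y0:y1,x0:x1],lo,hi);m=cv2.morphologyEx(m,cv2.MORPH_OPEN,np.ones((3,3)))
    k=max(cv2.findContours(m,0,1)[0],key=cv2.contourArea)
    print(n,cv2.contourArea(k),(cv2.approxPolyDP(k,3,True)[:,0]+[x0,y0]).tolist())
```

```text
jig 7953.0 [[571, 33], [476, 59], [494, 169], [584, 144], [575, 66], [562, 69], [568, 126], [559, 123], [554, 77], [546, 65], [543, 75], [528, 78], [525, 68], [524, 80], [507, 84], [514, 141], [507, 139], [498, 82], [484, 79], [480, 73], [483, 61], [496, 59], [498, 65], [505, 66], [561, 50], [562, 41], [570, 38]]
brk 3548.5 [[290, 85], [293, 101], [289, 163], [332, 166], [342, 89]]
rail 7375.0 [[68, 41], [67, 60], [116, 69], [116, 79], [152, 82], [161, 88], [155, 99], [125, 95], [117, 91], [116, 82], [91, 76], [90, 80], [87, 69], [79, 69], [73, 73], [86, 79], [83, 96], [88, 91], [113, 90], [116, 102], [68, 102], [69, 118], [186, 132], [189, 55]]
```

View pics/m1.png

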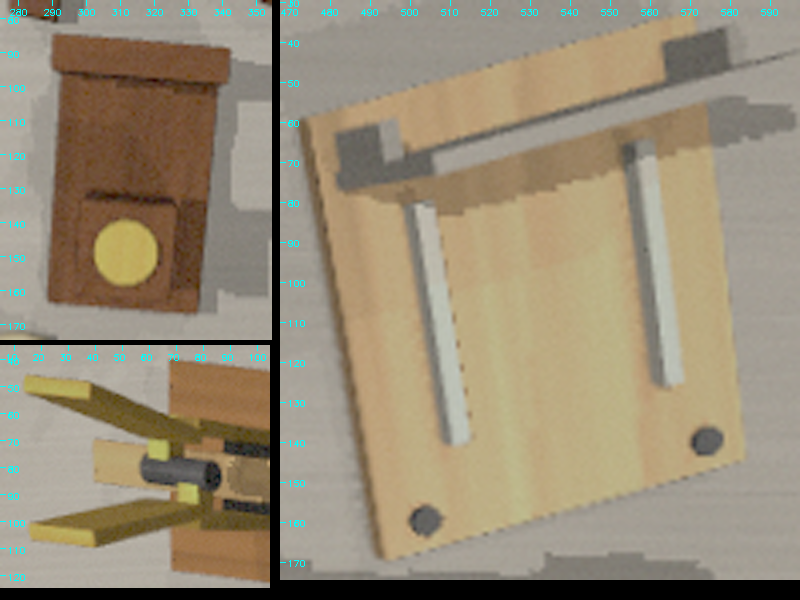

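The crop shows clean corners for the jig base, the bracket's flange top and its foot. I'll fit planar poses from those corners at their known heights, and triangulate the clamp from three views.

```bash
cat >> h.py <<'E'
from scipy.optimize import least_squares
def fit2(c,uv,loc):  # uv pixels, loc (x,y in body, z world) -> x,y,yaw and residuals mm
    loc=np.array(loc,float);W=np.vstack([onz(c,[u],l[2]) for u,l in zip(uv,loc)])[:,:2]
    a,b=loc[:,0]+1j*loc[:,1],W[:,0]+1j*W[:,1]
    yaw=np.angle(np.sum((b-b.mean())*np.conj(a-a.mean())));t=b.mean()-np.exp(1j*yaw)*a.mean()
    r=(b-t-np.exp(1j*yaw)*a)*np.exp(-1j*yaw)
    return t.real,t.imag,yaw,np.round(r*1000,1)
def tri(cs,uvs):
    A=np.zeros((3,3));b=np.zeros(3)
    for c,uv in zip(cs,uvs):
        o,d=ray(c,[uv]);d=d[0]/np.linalg.norm(d[0]);P=np.eye(3)-np.outer(d,d);A+=P;b+=P@o
    X=np.linalg.solve(A,b);return X,[np.round(proj(c,X)[0]-uv,1).tolist() for c,uv in zip(cs,uvs)]
E
python3 - <<'E'
from h import *
import pickle
w,t,s=[pickle.load(open(n+".pkl","rb")) for n in("w1","top0","scene0")]
print("jig w",fit2(w,[(475.3,59),(494.6,169),(583.7,144.2),(571.3,32.8)],[(.075,.065,.013),(-.075,.065,.013),(-.075,-.065,.013),(.075,-.065,.013)]))
# top crop origin 308,152 scale 4.2 panel x 515
q=lambda u,v,ox,oy,px,py,k:(ox+(u-px)/k-.5,oy+(v-py)/k-.5)
print("jig t",fit2(t,[q(535,78,308,152,515,0,4.2),q(590,265,308,152,515,0,4.2),q(750,220,308,152,515,0,4.2),q(697,32,308,152,515,0,4.2)],[(.075,.065,.013),(-.075,.065,.013),(-.075,-.065,.013),(.075,-.065,.013)]))
# bracket origin at pillar centre: flange outer x=.071, foot rear -.029
print("brk w",fit2(w,[(290.5,85),(342.3,88.7),(290.2,96),(341.8,99),(289.2,163),(332.3,166.6)],[(.071,.03,.069),(.071,-.03,.069),(.059,.03,.069),(.059,-.03,.069),(-.029,.03,.017),(-.029,-.03,.017)]))
print("disc",onz(w,[(311.6,148.6)],.067))
# rail foot corners z=.015 : mask
print("rail w",fit2(w,[(68,40.5),(189.5,54.5),(186.5,132.5)],[(.05,.08,.015),(.05,-.08,.015),(-.05,-.08,.015)]))
# clamp handle tops, wrist crop origin (5,35) scale 2.7 panel (0,345)
H1=q(58,388,5,35,0,345,2.7);H2=q(64,533,5,35,0,345,2.7);hg=q(181,472,5,35,0,345,2.7)
print(H1,H2,hg)
S1=q(126,356,340,255,0,300,4);S2=q(180,335,340,255,0,300,4);Sh=q(155,410,340,255,0,300,4)
T1=q(65,50,135,150,0,0,4.2);T2=q(45,118,135,150,0,0,4.2);Th=q(88,98,135,150,0,0,4.2)
for n,a in(("far",(H1,S1,T1)),("near",(H2,S2,T2)),("hinge",(hg,Sh,Th))):print(n,a,tri([w,s,t],a))
E
```

```text
jig w (np.float64(0.5473595427715359), np.float64(-0.26806316030386707), np.float64(0.2716736344363667), array([-0.7-0.4j,  0.7-1.j ,  0.7+0.9j, -0.8+0.5j]))
jig t (np.float64(0.5453688464356705), np.float64(-0.2678547936577802), np.float64(0.28106530844785643), array([-2. -1.5j,  1.5-2.5j,  1.4+2.9j, -1. +1.j ]))
brk w (np.float64(0.49432430253388104), np.float64(0.02348698446932193), np.float64(-0.08467274619144387), array([-0.9-0.4j, -0.4+0.7j, -1. -0.8j,  0.2+0.2j,  1.2-0.8j,  0.8+1.2j]))
disc [[0.4940792  0.02392591 0.067     ]]
rail w (np.float64(0.5708770573567139), np.float64(0.2636995078296379), np.float64(-0.13408546300390867), array([ 0.2+0.j , -0.7+0.4j,  0.5-0.4j]))
(25.98148148148148, 50.425925925925924) (28.203703703703702, 104.12962962962962) (71.53703703703704, 81.53703703703704)
far ((25.98148148148148, 50.425925925925924), (371.0, 268.5), (149.97619047619048, 161.4047619047619)) (array([0.5937603 , 0.27160502, 0.17202478]), [[-1.2, 2.5], [0.1, 0.2], [0.6, -0.7]])
near ((28.203703703703702, 104.12962962962962), (384.5, 263.25), (145.21428571428572, 177.5952380952381)) (array([0.54814182, 0.28065612, 0.17122472]), [[-3.4, 2.4], [0.5, 0.5], [1.6, -0.8]])
hinge ((71.53703703703704, 81.53703703703704), (378.25, 282.0), (155.45238095238096, 172.83333333333334)) (array([0.57069305, 0.27861552, 0.10494702]), [[-0.5, 2.6], [-0.9, 0.2], [-0.2, -0.2]])
```

The fits agree to about 1 mm:

| Item | Position | Yaw | Check |
|---|---|---|---|
| Bracket pillar | (0.494, 0.0236) | −0.085 | pillar disc agrees |
| Jig | (0.547, −0.268) | 0.272 | top view agrees to 2 mm |
| Clamp hinge | z 0.105 | – | equals rail top + 27 mm, as expected |

Next is the bracket grasp.

{"api": "play_rows", "payload": {
  "steps": [
    [[-0.6, -2.3, 4, 0, 0, 0.077, 1], [-0.6, -2.3, 8, 0, 0, 0.077, 1], [-0.6, -2.3, 12, 0, 0, 0.077, 1], [-0.6, -2.3, 16, 0, 0, 0.077, 1], [-0.6, -2.3, 20, 0, 0, 0.077, 1], [-0.6, -2.3, 24, 0, 0, 0.077, 1], [-0.6, -2.3, 26.5, 0, 0, 0.077, 1], [-0.6, -2.3, 27.5, 0, 0, 0.077, 1], [-0.6, -2.3, 27.5, 0, 0, 0.077, 1], [-0.6, -2.3, 27.5, 0, 0, 0.077, 0.2], [-0.6, -2.3, 27.5, 0, 0, 0.077, 0.2], [-0.6, -2.3, 27.5, 0, 0, 0.077, 0.2], [-0.6, -2.3, 27.5, 0, 0, 0.077, 0.2], [-0.6, -2.3, 27.5, 0, 0, 0.077, 0.2], [-0.6, -2.3, 27.5, 0, 0, 0.077, 0.2], [-0.6, -2.3, 27.5, 0, 0, 0.077, 0.2], [-0.6, -2.3, 27.5, 0, 0, 0.077, 0.2], [-0.6, -2.3, 27.5, 0, 0, 0.077, 0.2]]
  ],
  "force": 30
}}

```text
time_s: 3.32
ee_pos: [0.494, 0.0238, 0.0304]
eef_rot: [3.141, 0.001, -1.655]
force: [-0.4, 1.2, 0.1]
grip_width: 0.0372
```

{"api": "play_rows", "payload": {
  "steps": [
    [[0, 0, 0, 0, 0, 0, 0.2], [0, 0, 0, 0, 0, 0, 0.2], [0, 0, -2, 0, 0, 0, 0.2], [0, 0, -5, 0, 0, 0, 0.2], [0, 0, -8, 0, 0, 0, 0.2], [0, 0, -12, 0, 0, 0, 0.2], [3, -0.5, -12, 0, 0, -0.05, 0.2], [6.5, -1, -12, 0, 0, -0.1, 0.2], [10, -1.5, -12, 0, 0, -0.15, 0.2], [14, -2, -12, 0, 0, -0.2, 0.2], [18, -2.8, -12, 0, 0, -0.25, 0.2], [22, -3.5, -12, 0, 0, -0.3, 0.2], [25.5, -4, -12, 0, 0, -0.33, 0.2], [28, -4.5, -12, 0, 0, -0.355, 0.2], [29.8, -4.7, -12, 0, 0, -0.355, 0.2], [29.8, -4.7, -12, 0, 0, -0.355, 0.2], [29.8, -4.7, -12, 0, 0, -0.355, 0.2], [29.8, -4.7, -12, 0, 0, -0.355, 0.2]]
  ],
  "force": 30
}}

```text
time_s: 4.82
ee_pos: [0.5155, -0.2764, 0.1498]
eef_rot: [3.141, 0.002, -1.3]
force: [0.1, 0.8, -1.6]
grip_width: 0.0337
```

Run:
```python
from h import *
import pickle
c=ctrl.camera("wrist");pickle.dump(c,open("w2.pkl","wb"));cv2.imwrite("pics/w2.png",(255*(c["frame"]/255.)**.6).astype('uint8'))
t=ctrl.camera("top");pickle.dump(t,open("t2.pkl","wb"))
o=ctrl.get_obs();print(o["ee_pos"],o["eef_rot"],o["grip_width"],o["force"])
```

```text
[ 0.51577277 -0.27615814  0.15013384] [ 3.14147471e+00  1.21720582e-03 -1.29941780e+00] 0.03414338807145946 [-0.32153648  0.22548358 -2.15971731]
```

View pics/w2.png

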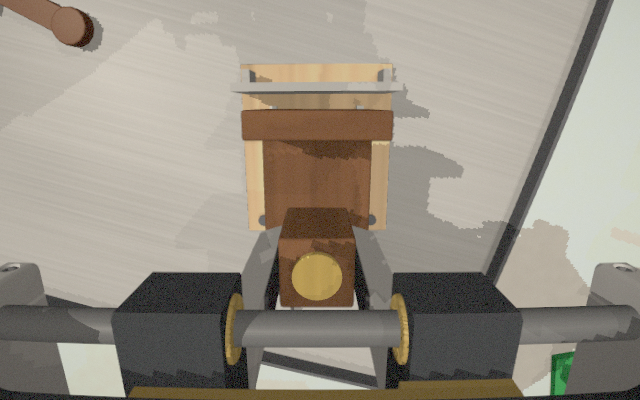

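The bracket is held straight above the jig (fence top row ~87, flange top rows 110–139). I'll refit both from this closer view.

Run:
```python
from h import *
import pickle
w=pickle.load(open("w2.pkl","rb"));F=w["frame"].astype(float)
g=cv2.GaussianBlur(F,(0,0),.8)
def edges(y=None,x=None,a=0,b=0,n=3):
    l=(g[y,a:b,:] if y is not None else g[a:b,x,:]);d=np.abs(np.gradient(l,axis=0)).sum(1)
    p=[i for i in range(1,len(d)-1) if d[i]>=d[i-1] and d[i]>d[i+1]];p=sorted(p,key=lambda i:-d[i])[:n]
    r=[]
    for i in sorted(p):
        e=d[i-1]-2*d[i]+d[i+1];r.append((round(a+i+.5*(d[i-1]-d[i+1])/e,1),int(d[i])))
    return r
for y in(70,78):print("base far",y,edges(y=y,a=232,b=260,n=2),edges(y=y,a=375,b=402,n=2))
for y in(160,190,215):print("base side",y,edges(y=y,a=238,b=275,n=4),edges(y=y,a=362,b=396,n=4))
for y in(118,130):print("flange side",y,edges(y=y,a=232,b=252,n=2),edges(y=y,a=383,b=403,n=2))
for x in(265,315,365):print("col",x,edges(x=x,a=55,b=150,n=7))
for x in(254,380):print("near",x,edges(x=x,a=200,b=240,n=3))
for y in(86,):print("fence",y,edges(y=y,a=225,b=245,n=2),edges(y=y,a=392,b=412,n=2))
```

```text
base far 70 [(np.float64(248.4), 61), (np.float64(252.2), 40)] [(np.float64(391.6), 48), (np.float64(395.2), 50)]
base far 78 [(np.float64(249.2), 100), (np.float64(255.5), 45)] [(np.float64(376.7), 61), (np.float64(383.0), 65)]
base side 160 [(np.float64(240.0), 10), (np.float64(244.9), 26), (np.float64(257.6), 6), (np.float64(262.7), 113)] [(np.float64(367.8), 10), (np.float64(371.0), 71), (np.float64(384.7), 5), (np.float64(388.4), 24)]
base side 190 [(np.float64(242.4), 8), (np.float64(245.4), 30), (np.float64(246.7), 31), (np.float64(263.7), 119)] [(np.float64(367.5), 7), (np.float64(369.9), 66), (np.float64(384.1), 6), (np.float64(387.0), 26)]
base side 215 [(np.float64(247.9), 26), (np.float64(260.0), 47), (np.float64(263.9), 30), (np.float64(270.5), 1)] [(np.float64(368.3), 17), (np.float64(373.6), 48), (np.float64(382.5), 4), (np.float64(385.6), 25)]
flange side 118 [(np.float64(236.1), 1), (np.float64(240.6), 87)] [(np.float64(393.3), 96), (np.float64(399.7), 17)]
flange side 130 [(np.float64(241.1), 99), (np.float64(248.1), 2)] [(np.float64(392.4), 97), (np.float64(398.8), 2)]
col 265 [(np.float64(63.9), 28), (np.float64(77.0), 54), (np.float64(81.9), 48), (np.float64(90.7), 100), (np.float64(94.0), 40), (np.float64(103.9), 56), (np.float64(108.3), 109)]
col 315 [(np.float64(63.2), 29), (np.float64(81.4), 30), (np.float64(90.4), 102), (np.float64(93.4), 51), (np.float64(108.2), 55), (np.float64(111.0), 17), (np.float64(139.2), 26)]
col 365 [(np.float64(63.0), 30), (np.float64(81.0), 28), (np.float64(90.2), 102), (np.float64(93.4), 52), (np.float64(108.5), 66), (np.float64(110.7), 14), (np.float64(139.3), 20)]
near 254 [(np.float64(217.0), 3), (np.float64(229.8), 30), (np.float64(236.8), 6)]
near 380 [(np.float64(207.7), 2), (np.float64(229.2), 20), (np.float64(237.3), 4)]
fence 86 [(np.float64(229.6), 12), (np.float64(235.4), 1)] [(np.float64(402.1), 39), (np.float64(405.4), 36)]
```

Run:
```python
from h import *
import pickle
w=pickle.load(open("w2.pkl","rb"))
J=fit2(w,[(239.7,64.1),(248.7,229.8),(384.8,229.2),(393.3,62.8)],[(.075,.065,.013),(-.075,.065,.013),(-.075,-.065,.013),(.075,-.065,.013)]);print("jig",J)
for z in(.189,):
    B=fit2(w,[(240.3,108.3),(393.9,108.4),(241.5,139.2),(391.9,139.3)],[(.071,.03,z),(.071,-.03,z),(.059,.03,z),(.059,-.03,z)]);print(z,B)
    d=(B[0]-J[0]+1j*(B[1]-J[1]))*np.exp(-1j*J[2]);print("pillar in jig",d,"dyaw",B[2]-J[2])
print("fence top x,y",onz(w,[(315,90.4),(315,81.4)],.075))
```

```text
jig (np.float64(0.5473887008060252), np.float64(-0.2673339194708642), np.float64(0.2737968796604551), array([-0.3+0.4j, -0. +0.j ,  0.2+0.3j,  0.2-0.8j]))
0.189 (np.float64(0.5162122803654775), np.float64(-0.27630336487553453), np.float64(0.2690035438337238), array([-0.-0.1j,  0.-0.1j, -0.+0.j ,  0.+0.1j]))
pillar in jig (-0.032440374160591944-0.00020558860367259069j) dyaw -0.004793335826731249
fence top x,y [[ 0.5951751  -0.25306388  0.075     ]
 [ 0.60099425 -0.25145902  0.075     ]]
```

The pillar is 0.2 mm off the jig's mid-plane and 5 mrad off square, with 11.4 mm to go to the fence. I'll lower it and slide it in.

{"api": "play_rows", "payload": {
  "steps": [
    [[0, 0, 4, 0, 0, 0, 0.2], [0, 0, 8, 0, 0, 0, 0.2], [0, 0, 10, 0, 0, 0, 0.2], [0, 0, 10.8, 0, 0, 0, 0.2], [0, 0, 10.9, 0, 0, 0, 0.2], [0, -0.3, 10.9, 0, 0, 0, 0.2], [0, -0.6, 10.9, 0, 0, 0, 0.2], [0, -0.9, 10.9, 0, 0, 0, 0.2], [0, -1.05, 10.9, 0, 0, 0, 0.2], [0, -1.15, 10.9, 0, 0, 0, 0.2], [0, -1.2, 10.9, 0, 0, 0, 0.2], [0, -1.2, 10.9, 0, 0, 0, 0.2]]
  ]
}}

```text
time_s: 5.92
ee_pos: [0.5271, -0.2729, 0.0412]
eef_rot: [3.141, 0.001, -1.299]
force: [-1.9, -1.8, -1.6]
grip_width: 0.0342
```

{"api": "play_rows", "payload": {
  "steps": [
    [[0, 0, 0.1, 0, 0, 0, 0.2], [0, -0.05, 0.1, 0, 0, 0, 0.2], [0, -0.1, 0.1, 0, 0, 0, 0.2], [0, -0.1, 0.1, 0, 0, 0, 0.2]]
  ]
}}

```text
time_s: 6.25
ee_pos: [0.5273, -0.273, 0.0401]
eef_rot: [3.139, 0.002, -1.299]
force: [-7.8, -2.5, 0.8]
grip_width: 0.0334
```

The bracket is against the fence (8 N) and on the base. I'll release, lift and check.

{"api": "play_rows", "payload": {
  "steps": [
    [[0, 0, 0, 0, 0, 0, 0.6], [0, 0, 0, 0, 0, 0, 0.9], [0, 0, 0, 0, 0, 0, 0.9], [0, 0, 0, 0, 0, 0, 0.9], [0, 0, 0, 0, 0, 0, 0.9], [0, 0, -2, 0, 0, 0, 0.9], [0, 0, -6, 0, 0, 0, 0.9], [0, 0, -10, 0, 0, 0, 0.9], [0, 0, -14, 0, 0, 0, 0.9], [0, 0, -18, 0, 0, 0, 0.9], [0, 0, -18, 0, 0, 0, 0.9], [0, 0, -18, 0, 0, 0, 0.9]]
  ]
}}

```text
time_s: 7.25
ee_pos: [0.5285, -0.2734, 0.2224]
eef_rot: [-3.141, -0.002, -1.299]
force: [-0.1, -0.9, 0.0]
grip_width: 0.0846
```

Run:
```python
from h import *
import pickle
c=ctrl.camera("wrist");pickle.dump(c,open("w3.pkl","wb"));cv2.imwrite("pics/w3.png",cv2.resize((255*(c["frame"][20:270,170:470]/255.)**.6).astype('uint8'),None,fx=2.4,fy=2.4,interpolation=cv2.INTER_CUBIC))
o=ctrl.get_obs();print(o["ee_pos"],o["eef_rot"],o["grip_width"],o["force"])
```

```text
[ 0.5278453  -0.27309376  0.2202125 ] [ 3.13996178e+00  1.08271373e-03 -1.29931871e+00] 0.08478591221725255 [ 0.23538885  1.09277648 -0.78435771]
```

View pics/w3.png

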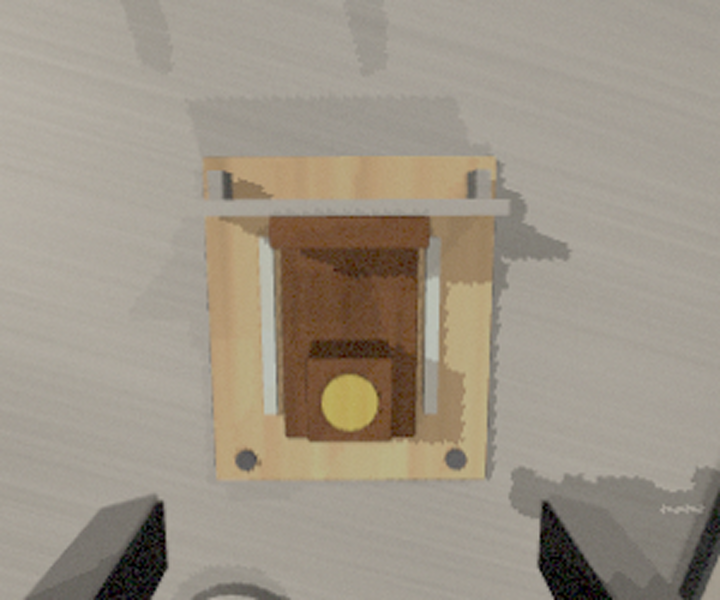

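The bracket is home: its flange touches the fence (fence top rows 200–216, flange from 216), it sits between the guides, and it is free of the fingers. Now to a viewing pose for the clamp.

{"api": "play_rows", "payload": {
  "steps": [
    [[-4, -1.4, -3, 0, 0, -0.12, 1], [-8, -2.8, -6, 0, 0, -0.24, 1], [-12, -4.2, -8, 0, 0, -0.36, 1], [-16, -5.6, -8, 0, 0, -0.48, 1], [-20, -7, -8, 0, 0, -0.6, 1], [-24, -8.5, -8, 0, 0, -0.72, 1], [-28, -10, -8, 0, 0, -0.84, 1], [-32, -11.5, -8, 0, 0, -0.96, 1], [-36, -13, -8, 0, 0, -1.08, 1], [-40, -14.5, -8, 0, 0, -1.165, 1], [-44, -16, -8, 0, 0, -1.165, 1], [-46, -16.6, -8, 0, 0, -1.165, 1], [-46, -16.6, -8, 0, 0, -1.165, 1], [-46, -16.6, -8, 0, 0, -1.165, 1], [-46, -16.6, -8, 0, 0, -1.165, 1], [-46, -16.6, -8, 0, 0, -1.165, 1]]
  ]
}}

```text
time_s: 8.63
ee_pos: [0.5646, 0.2132, 0.2997]
eef_rot: [3.141, 0.003, -0.135]
force: [-0.4, -0.5, -0.1]
grip_width: 0.0942
```

Run:
```python
from h import *
import pickle
c=ctrl.camera("wrist");pickle.dump(c,open("w4.pkl","wb"));cv2.imwrite("pics/w4.png",(255*(c["frame"]/255.)**.6).astype('uint8'))
o=ctrl.get_obs();print(o["ee_pos"],o["eef_rot"],o["grip_width"],o["force"])
print("pred hinge",proj(c,[[.5707,.2786,.105],[.5937,.2716,.172],[.548,.2806,.171]]))
```

```text
[0.56471237 0.21302499 0.30005098] [ 3.14148189e+00  2.45982722e-03 -1.35981510e-01] 0.09401065937159915 [-0.54957004 -0.83353397 -0.25660313]
pred hinge [[313.68091893 112.19009165]
 [340.64416146 118.20143997]
 [286.30750602 114.92611023]]
```

View pics/w4.png

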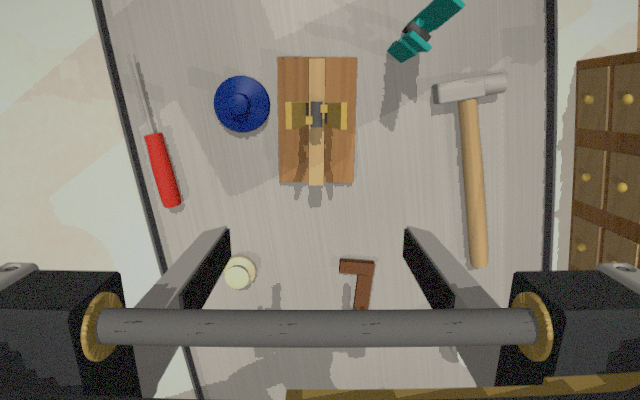

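The clamp sits on the rail squarely with the tool axes: handles at columns 286–347, rows 102–130, and hinge at (316,114).

Run:
```python
from h import *
import pickle
w=pickle.load(open("w4.pkl","rb"));g=cv2.GaussianBlur(w["frame"].astype(float),(0,0),.7)
def E(l,a,n):
    d=np.abs(np.gradient(l,axis=0)).sum(1);p=[i for i in range(1,len(d)-1) if d[i]>=d[i-1] and d[i]>d[i+1]]
    return [(round(float(a+i+.5*(d[i-1]-d[i+1])/(d[i-1]-2*d[i]+d[i+1])),1),int(d[i])) for i in sorted(sorted(p,key=lambda i:-d[i])[:n])]
for y in(110,120):print("row",y,E(g[y,280:354],280,10))
for x in(289,316,344):print("col",x,E(g[92:140,x],92,5))
for y in(75,90,150,170):print("rail",y,E(g[y,300:332],300,3))
for n,uv,z in(("hinge",(316.3,114),.105),("tops",(316.7,116),.171),("topL",(286,116),.171),("topR",(347,116),.171),("railtop",(316.3,114),.078)):print(n,onz(w,[uv],z).round(4))
```

```text
row 110 [(285.0, 48), (291.3, 54), (305.2, 27), (308.1, 82), (310.5, 53), (312.9, 10), (320.1, 73), (327.0, 71), (340.6, 76), (346.4, 47)]
row 120 [(285.2, 44), (291.4, 56), (305.3, 65), (312.0, 73), (319.1, 10), (321.8, 29), (324.2, 47), (326.9, 28), (340.4, 71), (346.1, 52)]
col 289 [(101.3, 47), (108.0, 4), (113.9, 4), (117.9, 3), (128.8, 43)]
col 316 [(96.0, 10), (101.1, 63), (120.8, 3), (127.0, 29), (134.1, 3)]
col 344 [(101.9, 42), (118.2, 4), (121.9, 3), (129.1, 44), (134.3, 4)]
rail 75 [(302.8, 9), (308.7, 63), (324.1, 47)]
rail 90 [(302.9, 6), (308.6, 57), (324.3, 34)]
rail 150 [(303.4, 21), (308.7, 60), (323.4, 81)]
rail 170 [(305.4, 36), (308.5, 51), (323.4, 87)]
hinge [[0.5731 0.2764 0.105 ]]
tops [[0.5737 0.2762 0.171 ]]
topL [[0.5476 0.2797 0.171 ]]
topR [[0.5994 0.2727 0.171 ]]
railtop [[0.573  0.2758 0.078 ]]
```

Grasp target: TCP (0.573, 0.277, 0.128), squeezing across the tool's x axis.

{"api": "play_rows", "payload": {
  "steps": [
    [[0, -3.5, 0, 0, 0, 0, 1], [0, -6.4, 0, 0, 0, 0, 1], [0, -6.4, 0, 0, 0, 0, 1], [0, -6.4, 4, 0, 0, 0, 1], [0, -6.4, 8, 0, 0, 0, 1], [0, -6.4, 12, 0, 0, 0, 1], [0, -6.4, 15, 0, 0, 0, 1], [0, -6.4, 17.2, 0, 0, 0, 1], [0, -6.4, 17.2, 0, 0, 0, 1], [0, -6.4, 17.2, 0, 0, 0, 0.2], [0, -6.4, 17.2, 0, 0, 0, 0.2], [0, -6.4, 17.2, 0, 0, 0, 0.2], [0, -6.4, 17.2, 0, 0, 0, 0.2], [0, -6.4, 17.2, 0, 0, 0, 0.2], [0, -6.4, 17.2, 0, 0, 0, 0.2], [0, -6.4, 17.2, 0, 0, 0, 0.2], [0, -6.4, 17.2, 0, 0, 0, 0.2], [0, -6.4, 17.2, 0, 0, 0, 0.2], [0, -6.4, 17.2, 0, 0, 0, 0.2], [0, -6.4, 17.2, 0, 0, 0, 0.2]]
  ],
  "force": 30
}}

```text
time_s: 10.35
ee_pos: [0.5729, 0.2765, 0.1279]
eef_rot: [3.141, 0.003, -0.136]
force: [-1.0, -0.5, -2.2]
grip_width: 0.0313
```

{"api": "play_rows", "payload": {
  "steps": [
    [[0, 0, 0, 0, 0, 0, 0.2], [0, 0, 0, 0, 0, 0, 0.2], [0, 0, -1.5, 0, 0, 0, 0.2], [0, 0, -4, 0, 0, 0, 0.2], [0, 0, -7, 0, 0, 0, 0.2], [0, 0, -10, 0, 0, 0, 0.2], [0, 0, -12, 0, 0, 0, 0.2], [0, 0, -12, 0, 0, 0, 0.2], [0, 0, -12, 0, 0, 0, 0.2]]
  ]
}}

```text
time_s: 11.1
ee_pos: [0.5734, 0.2765, 0.2482]
eef_rot: [-3.141, 0.002, -0.136]
force: [1.0, -0.0, -2.4]
grip_width: 0.0318
```

{"api": "play_rows", "payload": {
  "steps": [
    [[0.3, 1.5, 0, 0, 0, -0.01, 0.2], [0.8, 4.5, 0, 0, 0, -0.03, 0.2], [1.4, 8, 0, 0, 0, -0.06, 0.2], [2, 11.5, 0, 0, 0, -0.09, 0.2], [2.6, 15, 0, 0, 0, -0.12, 0.2], [3.2, 18.5, 0, 0, 0, -0.15, 0.2], [3.8, 22, 0, 0, 0, -0.18, 0.2], [4.5, 25.5, 0, 0, 0, -0.21, 0.2], [5.1, 29, 0, 0, 0, -0.24, 0.2], [5.7, 32.5, 0, 0, 0, -0.27, 0.2], [6.3, 36, 0, 0, 0, -0.3, 0.2], [6.9, 39.5, 0, 0, 0, -0.33, 0.2], [7.5, 43, 0, 0, 0, -0.36, 0.2], [8.1, 46.5, 0, 0, 0, -0.39, 0.2], [8.7, 49.5, 0, 0, 0, -0.41, 0.2], [9, 51.7, 0, 0, 0, -0.41, 0.2], [9.14, 52.35, 0, 0, 0, -0.41, 0.2], [9.14, 52.35, 0, 0, 0, -0.41, 0.2], [9.14, 52.35, 0, 0, 0, -0.41, 0.2], [9.14, 52.35, 0, 0, 0, -0.41, 0.2]]
  ]
}}

```text
time_s: 12.77
ee_pos: [0.5931, -0.2532, 0.2472]
eef_rot: [-3.14, 0.002, 0.275]
force: [0.2, -0.0, -1.5]
grip_width: 0.0313
```

Run:
```python
from h import *
import pickle
c=ctrl.camera("wrist");s=ctrl.camera("scene");pickle.dump((c,s),open("w5.pkl","wb"))
g=lambda a:(255*(a/255.)**.6).astype('uint8')
a=g(c["frame"][0:400,170:470]);b=cv2.resize(g(s["frame"][120:260,230:350]),None,fx=3.6,fy=3.6)[:400]
cv2.imwrite("pics/w5.png",np.hstack([a,b[:400]]))
o=ctrl.get_obs();print(o["ee_pos"],o["eef_rot"],o["grip_width"],o["force"])
J=np.array([.5474,-.2673]);th=.2738
X=lambda x,y,z:[J[0]+x*np.cos(th)-y*np.sin(th),J[1]+x*np.sin(th)+y*np.cos(th),z]
print("tcp err in jig frame of edge",np.array([[np.cos(th),np.sin(th)],[-np.sin(th),np.cos(th)]])@(o["ee_pos"][:2]-np.array(X(.047,0,0)[:2])))
```

```text
[ 0.5932023  -0.25324271  0.24777868] [-3.14047895e+00  1.28811065e-03  2.75511886e-01] 0.03149488372327059 [ 0.26892983  0.76854296 -2.33081188]
tcp err in jig frame of edge [0.00089716 0.00114909]
```

View pics/w5.png

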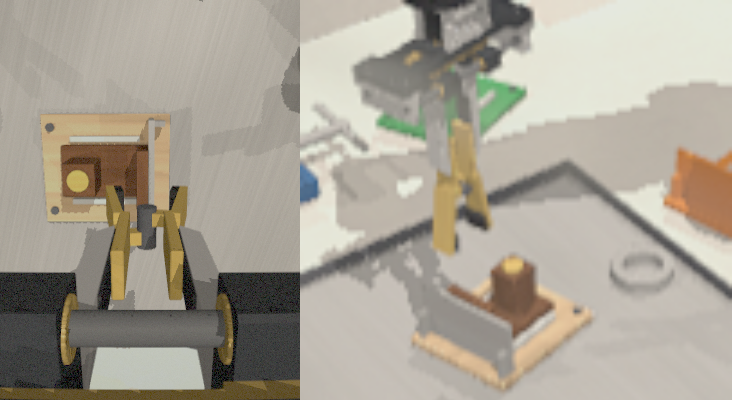

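The clamp is held upright with its jaws open over the fence, and the TCP is within 1 mm of the edge middle. I'll descend in two stages.

{"api": "play_rows", "payload": {
  "steps": [
    [[-0.1, 0.1, 2, 0, 0, 0, 0.2], [-0.1, 0.1, 4.5, 0, 0, 0, 0.2], [-0.1, 0.1, 7, 0, 0, 0, 0.2], [-0.1, 0.1, 8.5, 0, 0, 0, 0.2], [-0.1, 0.1, 9.5, 0, 0, 0, 0.2], [-0.1, 0.1, 9.5, 0, 0, 0, 0.2]]
  ]
}}

```text
time_s: 13.37
ee_pos: [0.5919, -0.2534, 0.1508]
eef_rot: [-3.138, 0.003, 0.276]
force: [-1.0, 0.2, -2.5]
grip_width: 0.0311
```

{"api": "play_rows", "payload": {
  "steps": [
    [[0, 0, 1, 0, 0, 0, 0.2], [0, 0, 2, 0, 0, 0, 0.2], [0, 0, 2.8, 0, 0, 0, 0.2], [0, 0, 2.8, 0, 0, 0, 0.2], [0, 0, 2.8, 0, 0, 0, 0.2]]
  ]
}}

```text
time_s: 13.78
ee_pos: [0.5917, -0.2533, 0.1226]
eef_rot: [-3.138, 0.004, 0.276]
force: [0.7, -0.5, -1.7]
grip_width: 0.0315
```

Run:
```python
from h import *
import pickle
c=ctrl.camera("wrist");s=ctrl.camera("scene")
g=lambda a:(255*(a/255.)**.6).astype('uint8')
a=g(c["frame"][0:400,170:470]);b=cv2.resize(g(s["frame"][140:250,240:350]),None,fx=3.6,fy=3.6)[:400]
b=cv2.copyMakeBorder(b,0,400-len(b),0,0,0);cv2.imwrite("pics/w6.png",np.hstack([a,b]))
o=ctrl.get_obs();print(o["ee_pos"],o["eef_rot"],o["grip_width"],o["force"])
```

```text
[ 0.59200943 -0.25348698  0.12344285] [-3.13903231e+00  2.75441250e-03  2.76283150e-01] 0.031451682279775156 [ 0.83386547  1.01638805 -0.49819169]
```

View pics/w6.png

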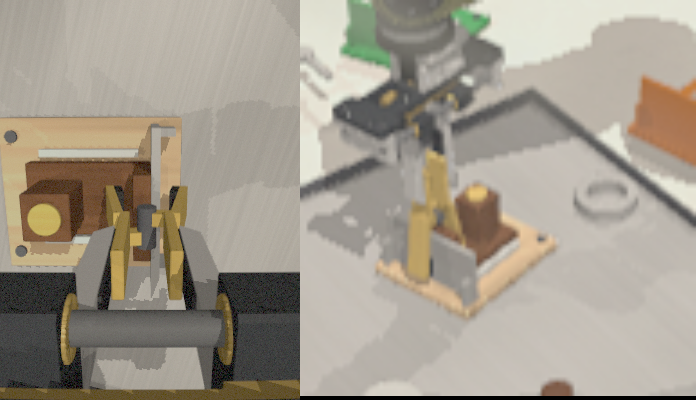

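The jaws straddle fence and flange with no contact load. I'll release and lift.

{"api": "play_rows", "payload": {
  "steps": [
    [[0, 0, 0, 0, 0, 0, 0.45], [0, 0, 0, 0, 0, 0, 0.6], [0, 0, 0, 0, 0, 0, 0.8], [0, 0, 0, 0, 0, 0, 1], [0, 0, 0, 0, 0, 0, 1], [0, 0, 0, 0, 0, 0, 1], [0, 0, 0, 0, 0, 0, 1], [0, 0, 0, 0, 0, 0, 1], [0, 0, -2, 0, 0, 0, 1], [0, 0, -5, 0, 0, 0, 1], [0, 0, -9, 0, 0, 0, 1], [0, 0, -13, 0, 0, 0, 1], [0, 6, -17, 0, 0, 0, 1], [0, 8, -18, 0, 0, 0, 1], [0, 8, -18, 0, 0, 0, 1], [0, 8, -18, 0, 0, 0, 1]]
  ]
}}

```text
time_s: 15.22
ee_pos: [0.6145, -0.3332, 0.3042]
eef_rot: [-3.141, 0.001, 0.274]
force: [-0.6, 0.9, -0.6]
grip_width: 0.0943
```

Run:
```python
from h import *
import pickle
c=ctrl.camera("wrist");s=ctrl.camera("scene");pickle.dump((c,s),open("w7.pkl","wb"))
g=lambda a:(255*(a/255.)**.6).astype('uint8')
a=cv2.resize(g(c["frame"][30:230,220:420]),None,fx=2,fy=2);b=cv2.resize(g(s["frame"][140:250,240:350]),None,fx=3.6,fy=3.6)[:400]
b=cv2.copyMakeBorder(b,0,400-len(b),0,0,0);cv2.imwrite("pics/w7.png",np.hstack([a,b]))
o=ctrl.get_obs();print(o["ee_pos"],o["eef_rot"],o["grip_width"],o["force"],o["time_s"])
J=np.array([.5474,-.2673]);th=.2738
X=lambda x,y,z:[J[0]+x*np.cos(th)-y*np.sin(th),J[1]+x*np.sin(th)+y*np.cos(th),z]
for n,p in(("edge",X(.047,0,.075)),("hinge if -28",X(.047,0,.102)),("handleR",X(.073,0,.168)),("handleL",X(.021,0,.168)),("pillar top",X(-.021,0,.077))):print(n,((proj(c,p)[0]-[220,30]+.5)*2).round(),((proj(s,p)[0]-[240,140]+.5)*3.6+[400,0]).round())
```

```text
[ 0.61431822 -0.33042808  0.30211206] [-3.13802234  0.00351931  0.27603498] 0.09395157285402168 [-0.05248035 -0.00334871 -0.14708338] 15.3167
edge [193. 135.] [531. 231.]
hinge if -28 [193. 134.] [529. 210.]
handleR [253. 130.] [506. 171.]
handleL [133. 130.] [541. 146.]
pillar top [ 72. 135.] [574. 197.]
```

View pics/w7.png

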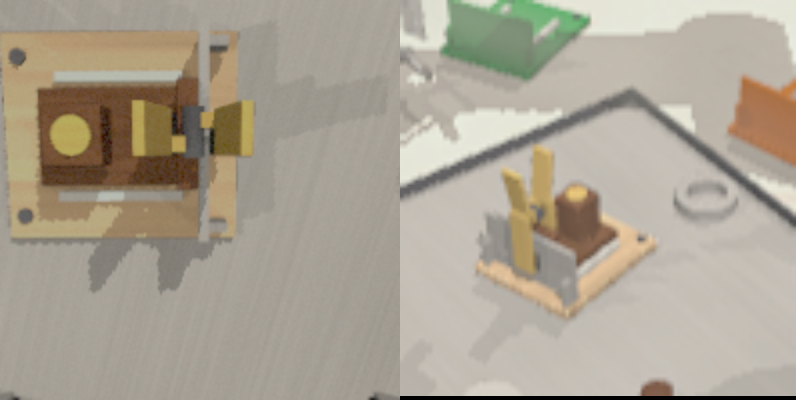

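The clamp is gripping fence and flange: its handles are at columns 132–254 against a predicted 133–253. It is centred to within about 1 mm and upright in both views, and the pillar is at its predicted spot. I'm handing in.

```bash
python3 -c "
from station import ctrl
print(ctrl.hand_in())"
```

```text
the job is handed in; nothing more can be done
None
```

The bracket is set in the jig's bay and released, and the clamp is clipped over fence and flange. I handed in at about 15 s of the 64 s; the hand-in gives no verdict.

- **Bracket:** it slid in until it met the fence at about 8 N. The last picture shows the pillar about 1 mm from its computed home position, with the flange touching the fence.
- **Clamp:** the last wrist view puts the handles within about 1 mm of where an 18 mm grip at the middle of the edge predicts, upright and square. I aimed the pad centres about 30 mm below the fence top. The scene view differs from the prediction by 1–2 raw pixels, within the calibration error.
- **Not measured:** I could not read the pad contact forces directly. I took the grip from the handle spread, which matches 18 mm.
- **Arm and other things:** the gripper is open and clear, about 0.3 m up, with no force on it. I did not touch the other things in the tray, but I did not re-measure their positions at the end.

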